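# Offer up the loose hinge leaf to the jamb

## Task

Slide the blue vise's moving jaw (the one with the black grip) open by at least half its travel, and lift the loose steel hinge leaf out. Then gently bring the leaf to the green jamb block so that its knuckle sits between the two knuckles of the fixed leaf, the hinge opened out flat and all three knuckle holes in line, ready for the pin. Finish while still holding the leaf there, carried by the gripper alone and not resting on the fixed leaf; leave the small bottle, the jar and the flask where they stand.

Things in the scene. Friction and masses are not known exactly. Their poses are not given: they have to be found in the camera images.
- vise: Blue vise bolted down. Origin: underside centre of its 200 (x) x 80 x 22 mm base. Fixed jaw at the -x end, 50 mm wide, clamping face at x = -60.5 mm, top at z = 50 mm. The leaf lies flat on two parallels 40 mm long in y (tops at z = 36 mm, 14 mm over the base), clamped in x between fixed and moving jaw; its plain sides (+y, -y) are free to grasp. All but the jaw grip is below 60 mm.
- vise_jaw (a joint): Slide of the moving jaw along the vise's +x: 0 = closed on the leaf (0.5 mm play), 0.040 m = fully open; 3 N friction, no spring, stays where left. Jaw 50 mm wide, top at z = 60 mm; a steel lip reaches 8 mm over the leaf's knuckle, so the leaf cannot be lifted until the jaw has slid about 10 mm.
- jaw_grip (a point): Centre of the black upright grip on the moving jaw: 22 mm (vise x) x 14 mm (vise y) x 34 mm high, standing on the jaw, its top 94 mm over the bench. Axes as the vise's.
- leaf: Loose steel hinge leaf, 0.2 kg: plate 50 (x) x 60 (y) x 10 mm with two screw holes, on its +x side one knuckle (tube along y, 28 mm long, 20 mm outside, 12 mm hole). Origin: centre of the plate's underside, z up. Knuckle axis at x = 38 mm, z = 5 mm: it stands 5 mm proud of the plate above and below. Starts lying in the vise, its x along the vise's x, knuckle towards the moving jaw.
- leaf_bore (a point): Centre of the loose leaf's knuckle hole; y along the hole, x away from the leaf's plate, z up.
- jamb: Green jamb block bolted down, 50 (x) x 90 x 85 mm high on a foot 12 mm high, the fixed steel leaf (plate 50 x 68 x 10 mm) screwed flat on its top. Origin: centre of the block's underside. On its -x side, overhanging the block, the fixed leaf has two knuckles (tubes along y, 16 mm long, 20 mm outside, 12 mm hole), the gap between them 36 mm, open above, below and towards -x.
- jamb_bore (a point): Middle of the gap between the fixed knuckles, on their holes' axis, 90 mm over the bench, at x = -38 mm of the jamb; y along the holes, x towards the block, z up. With the hinge flat, the loose plate is on the -x side and leaf_bore meets this point with the same axes (in line = within 3 mm, for a loose 8 mm pin); 4 mm free at each end of the loose knuckle, 3 mm from plate to fixed knuckles.
- amber_bottle_s: Amber bottle with a black cap, 34 mm across, 61 mm high, loose, on the robot's side of the jamb; bystander. Origin at the centre of its underside.
- black_jar: Jar with a black lid, 60 mm across, 71 mm high, loose, left of the vise; bystander. Origin at the centre of its underside.
- flask: Small flask, 60 mm across, 88 mm high, loose, beyond the jamb; bystander. Origin at the centre of its underside.
There are look-alikes about, which are no part of the job. Leave any turquoise look-alike of the jamb alone.

How it is judged:
On the way, in this order (a step that is already met when the one before it is completed fails the run):
1. the vise jaw is slid open by at least 18 mm, the leaf still lying in the vise (value of joint vise_jaw above 0.018 m and z of leaf in the frame of vise between 0.025 and 0.045 m and horizontal distance between leaf and vise below 0.06 m), for 0.1 s.
2. the leaf is held in the fingers, lifted clear of the vise (height (world z) of leaf above 0.075 m and contact force between the fingers and leaf above 1 N and contact force between leaf and vise below 0.05 N), for 0.1 s.
At the end, for the whole second after the job is handed in: Leaf held still in the fingers (over 1 N), its hole within 3 mm of the fixed holes' axis across and in height and 4.5 mm along it, parallel within 0.06 rad, leaf flat within 0.10 rad, jamb taking under 1.2 N from it; vise jaw open over 18 mm (x of leaf_bore in the frame of jamb_bore between -0.003 and 0.003 m and z of leaf_bore in the frame of jamb_bore between -0.003 and 0.003 m and y of leaf_bore in the frame of jamb_bore between -0.0045 and 0.0045 m and angle between the y axis of leaf_bore and the y axis of jamb_bore, either way round below 0.06 rad and angle between the z axis of leaf_bore and the z axis of jamb_bore, either way round below 0.1 rad and x of leaf in the frame of jamb_bore below -0.03 m and contact force between the fingers and leaf above 1 N and contact force between leaf and jamb below 1.2 N and linear speed of leaf below 0.02 m/s and value of joint vise_jaw above 0.018 m); the arm keeps its last pose, push and grip.
It fails at once if the amber bottle, the jar or the flask is moved by over 30 mm or tipped (distance of any of amber_bottle_s, black_jar, flask from where it was at the start of the episode above 0.03 m or angle between any of amber_bottle_s, black_jar, flask's own z axis and vertical above 0.35 rad).
It fails at once if the leaf is banged or forced against the jamb (over 25 N) (contact force between leaf and jamb above 25 N).
It also fails if it takes over 50 s, if anything falls off the work surface, if the arm or the gripper's body presses on something with over 40 N, if the wrist force passes 120 N, or if a joint passes its speed limit or range.

## Robot

A 6-joint arm with a two-finger parallel gripper is mounted at the origin on a cart in front of the work surface, level with it; the furniture and walls round the work are solid. World frame = base frame: x ahead of the robot, y to its left, z up, the work surface at z = 0. Lengths are in m, angles in rad, forces in N, time in s.
With the tool pointing down it reaches from about 0.35 to 0.85 m from the base axis. Payload 8.1 kg.
Tool frame: the origin (TCP) lies at the very end of the fingers, on their centre line; the grasp point (between the pads) lies 19 mm behind it; z points along the fingers, y is the line along which they close (so a half turn about z gives the same grasp; the last joint's range is limited). The gripper opens to 93 mm and grips with 3 to 60 N. Pads are 15 mm wide; open, the fingers measure 128 mm over their backs; the gripper's body (75 mm by 188 mm) begins 65 mm behind the grasp point.
Start: joints at [-1.355, 0.13, 1.488, -0, 1.523, -0.085], TCP at [0.178, -0.573, 0.219] pointing down, gripper open.
Joint ranges: [-2.96, 2.96], [-0.89, 2.26], [0.02, 2.5], [-1.34, 4.48], [0, 2.73], [-2.66, 2.66]. Speed limits (rad/s): [2.39, 2.39, 2.79, 3.14, 3.14, 3.14].

## Interface

Orientations are given as a rotation vector (axis times angle).
In Python, from plant import monitor, eyes, ticket gives the robot as it stands.
- The arm moves only by the tool arm_command, never from a script. Its argument "deltas" is a list that holds one entry, the list of rows, each a list of 6 numbers: the shift along the world's x, y, z in cm, then the turn, a rotation vector about the world's x, y, z in degrees. In form: [[[tx, ty, tz, rx, ry, rz], ...]]. A call has 1 to 12 rows; each row shifts and turns the commanded pose from where the row before left it; what a row does not reach is not made up. A row lasts 1/12 s, in which the tool goes at most 41.7 mm and 7.16 degrees, less where a joint would pass 70% of its speed; a pose out of reach is approached as far as the arm can. A call is refused whole if a number of a shift passes 4.17 or a number of a turn 7.16, either way. A call with a gripper value outside its range is refused whole. "gripper" is the opening, from -1 (shut) to 1 (fully open), set as the call begins (left out, the last holds). The fingers move at their own pace and stop on an object; "squeeze" is the grip in N (left out, the last holds). Time passes only in rows, so rows that do not move let the fingers close. It gives the time, the measured TCP pose, the force, the opening and the grip force at its end, in the units of the state.
- monitor.read_state(): the state, without advancing time (a new reading comes with each control period).
- eyes.read_camera(name): name is "scene" or "top" or "wrist"; returns the picture (400x640x3 uint8, blue, green, red); there is no depth.
- eyes.camera_model(name): a dict with "fx", "fy", "cx", "cy" (pixels), "rvec" (rotation vector, rad) and "tvec" (3), from world to camera coordinates, as OpenCV has them. Camera axes: x right, y down, z forward; pixel columns grow to the right and rows downward; lengths in m; the calibration is good to about 2 mm. A picture is of the moment at which its call begins: read the wrist's pose just before it. camera_model takes no time and is no camera call; for the wrist camera it gives the pose at the moment of the call.
- ticket.close_job(): hands the job in; it is judged then, once.
The state is a dict: "t": time; "q": joint angles; "dq": joint speeds; "joint_torque": joint torques, N m; "tool_pos": TCP position; "orientation": TCP orientation; "force": force on the tool from outside, world axes, zero at the start; "wrist_torque": the same for the moment, N m; "opening": finger opening in m; "gripper_force": force on a finger pad.
Only numpy, scipy, OpenCV 4.12 (cv2) and the standard library are available. Lean on these libraries where they do the work, as an engineer would, in place of code of your own. Each camera call takes 0.05 s, during which the arm holds its last target. There are 200 camera calls.

## Working session

There is one attempt and no reset: what is moved stays moved. The work goes in short steps, Python scripts to look and compute and a tool call to move; the robot and the scene stay as the last step left them, time stands still between calls to the robot, and variables do not carry over. Pictures are saved under pics/ and viewed, at most 11 in all, crops included, and the job is handed in when it is done.

Besides the shell and the picture viewer there is one more tool, called after "Emit:" as name(argument=value, ...) on one line, values as JSON. arm_command: Moves the arm, as the interface text tells. Its arguments: {"type":"object","properties":{"deltas":{"type":"array"},"gripper":{"type":"number"},"squeeze":{"type":"number"}},"required":["deltas"]}

```bash
mkdir -p pics
cat > h.py <<'E'
import numpy as np, cv2
from plant import monitor, eyes, ticket
def snap(n,f):
    m=eyes.camera_model(n); im=eyes.read_camera(n); cv2.imwrite('pics/'+f,im); np.save('pics/'+f+'.npy',m,allow_pickle=True); return im,m
def proj(m,P):
    K=np.array([[m['fx'],0,m['cx']],[0,m['fy'],m['cy']],[0,0,1.]])
    return cv2.projectPoints(np.float64(P).reshape(-1,1,3),np.float64(m['rvec']),np.float64(m['tvec']),K,None)[0][:,0]
def back(m,uv,z):
    R=cv2.Rodrigues(np.float64(m['rvec']))[0]; c=-R.T@np.float64(m['tvec'])
    out=[]
    for u,v in np.reshape(uv,(-1,2)):
        d=R.T@np.array([(u-m['cx'])/m['fx'],(v-m['cy'])/m['fy'],1]); out.append(c+d*(z-c[2])/d[2])
    return np.array(out)
E
python3 - <<'E'
from h import *
a,m=snap('top','top1.png'); b,n=snap('scene','scene1.png')
for k in(m,n):
    R=cv2.Rodrigues(np.float64(k['rvec']))[0]; print(k['fx'],-R.T@np.float64(k['tvec']),R.round(2).tolist())
E
```

```text
407.5856233768961 [ 0.4996489  -0.24681784  1.50470212] [[-0.02, -1.0, -0.01], [-1.0, 0.02, -0.03], [0.03, 0.01, -1.0]]
435.23480101069634 [0.05179016 0.71093944 1.41564496] [[-0.88, -0.48, 0.01], [-0.38, 0.67, -0.64], [0.3, -0.56, -0.77]]
```

View pics/top1.png

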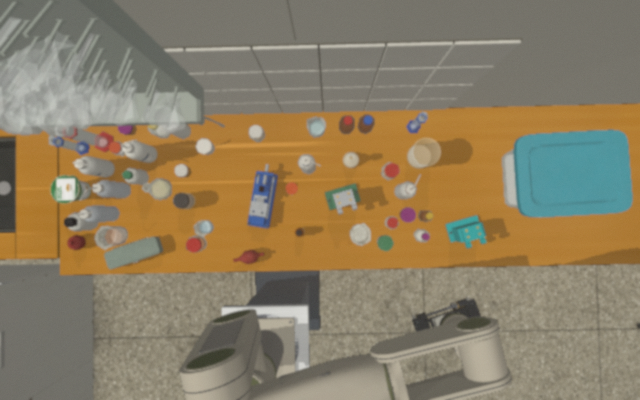

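View pics/scene1.png

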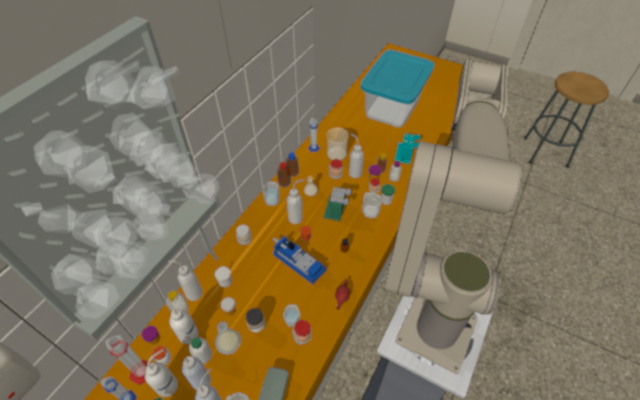

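The top view shows the vise around (263,200), its fixed jaw probably at the bottom end, the jamb at (343,198) and the turquoise decoy at (467,232). I'll enlarge the crop and get rough positions.

Run:
```python
from h import *
m=np.load('pics/top1.png.npy',allow_pickle=True).item()
im=cv2.imread('pics/top1.png'); cv2.imwrite('pics/c1.png',cv2.resize(im[150:250,230:370],None,fx=5.5,fy=5.5,interpolation=cv2.INTER_CUBIC))
print(back(m,[[263,200],[265,172],[257,225],[343,198]],0.05).round(3),proj(m,[[0,0,0]]))
n=eyes.camera_model('wrist');print(n, monitor.read_state())
R=cv2.Rodrigues(np.float64(n['rvec']))[0];print(-R.T@np.float64(n['tvec']),R.round(2))
```

```text
[[ 0.541 -0.011  0.05 ]
 [ 0.641 -0.02   0.05 ]
 [ 0.452  0.012  0.05 ]
 [ 0.542 -0.297  0.05 ]] [[264.78273999 348.07731261]]
{'fx': 350.75966502528166, 'fy': 350.75966502528166, 'cx': 324.9656326131677, 'cy': 200.12460104832198, 'rvec': array([-2.34626757,  1.72838137,  0.23823113]), 'tvec': array([-0.59889545, -0.03126277,  0.3909116 ])} {'t': 0.1, 'q': array([-1.35542928e+00,  1.31098192e-01,  1.48913892e+00,  6.40359884e-06,
        1.52299955e+00, -8.53947739e-02]), 'dq': array([-0.00076236, -0.00100927, -0.00280962, -0.00044538,  0.00220934,
        0.00072595]), 'joint_torque': array([ 8.26875894e-04, -5.61340499e+01, -4.93096161e+01,  7.70504074e-02,
        2.90937623e-02, -2.98753355e-05]), 'tool_pos': array([ 0.17766801, -0.5725675 ,  0.21770213]), 'orientation': array([-3.10451454e+00, -4.70410614e-01,  1.57593457e-04]), 'force': array([-0.09337506, -0.32365877, -0.55944347]), 'wrist_torque': array([ 0.04923925, -0.00518253,  0.00063839]), 'gripper_force': 0.0, 'opening': 0.09324891810299521}
[ 0.24910098 -0.5503951   0.38402988] [[ 0.3  -0.96 -0.  ]
 [-0.92 -0.29  0.27]
 [-0.26 -0.08 -0.96]]
```

View pics/c1.png

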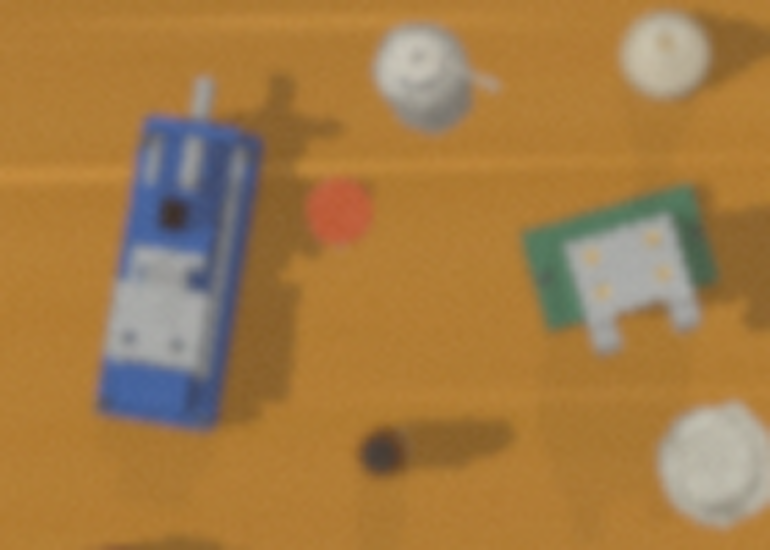

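Vise +x points away from the robot, yaw about -8°. Jamb yaw is about +16°. I'll move the wrist camera over both.

Emit:
arm_command(deltas=[[[2, 3.3, 0.4, 0, 0, -1.8], [2, 3.3, 0.4, 0, 0, -1.8], [2, 3.3, 0.4, 0, 0, -1.8], [2, 3.3, 0.4, 0, 0, -1.8], [2, 3.3, 0.4, 0, 0, -1.8], [2, 3.3, 0.4, 0, 0, -1.8], [2, 3.3, 0.4, 0, 0, -1.8], [2, 3.3, 0.4, 0, 0, -1.8], [2, 3.3, 0.4, 0, 0, -1.8], [2, 3.3, 0.4, 0, 0, -1.8], [2, 3.3, 0.4, 0, 0, -1.8], [2, 3.3, 0.4, 0, 0, -1.8]]], gripper=1)

```text
t: 1.1
tool_pos: [0.4182, -0.1752, 0.2666]
orientation: [-3.139, 0.122, 0.0]
force: [0.5, -0.6, 0.3]
opening: 0.0932
gripper_force: 0.0
```

Emit:
arm_command(deltas=[[[2, 3.3, 0, 0, 0, -1.8], [2, 3.3, 0, 0, 0, -1.8], [0, 0, 0, 0, 0, 0], [0, 0, 0, 0, 0, 0], [0, 0, 0, 0, 0, 0]]])

```text
t: 1.52
tool_pos: [0.4575, -0.111, 0.2662]
orientation: [3.134, -0.216, -0.002]
force: [-0.7, -0.8, 0.2]
opening: 0.0931
gripper_force: 0.0
```

Run:
```python
from h import *
im,m=snap('wrist','w1.png'); print(monitor.read_state()['tool_pos'])
```

```text
[ 0.45732849 -0.11169302  0.26631982]
```

View pics/w1.png

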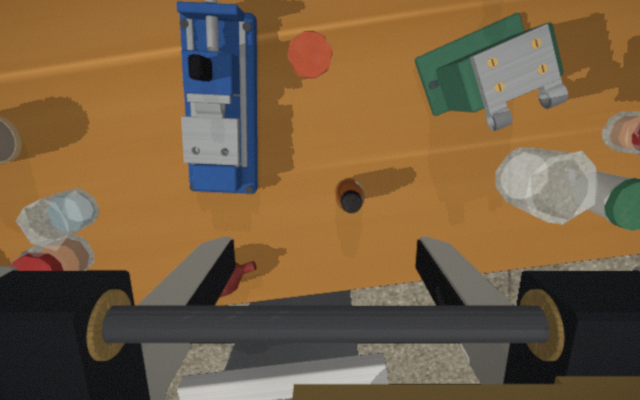

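The wrist view shows the vise at x 180–258, y 0–193 and the jamb top at (515,65), with knuckle tips at (499,120) and (553,97). I'll enlarge both for corner fitting.

Run:
```python
from h import *
im=cv2.imread('pics/w1.png'); f=lambda a,s:cv2.resize(a,None,fx=s,fy=s,interpolation=cv2.INTER_CUBIC)
c=np.zeros((600,780,3),np.uint8); c[:,:285]=f(im[0:200,172:267],3); c[:375,285:]=f(im[5:130,410:575],3)
cv2.imwrite('pics/c2.png',c)
```

```text
(no output)
```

View pics/c2.png

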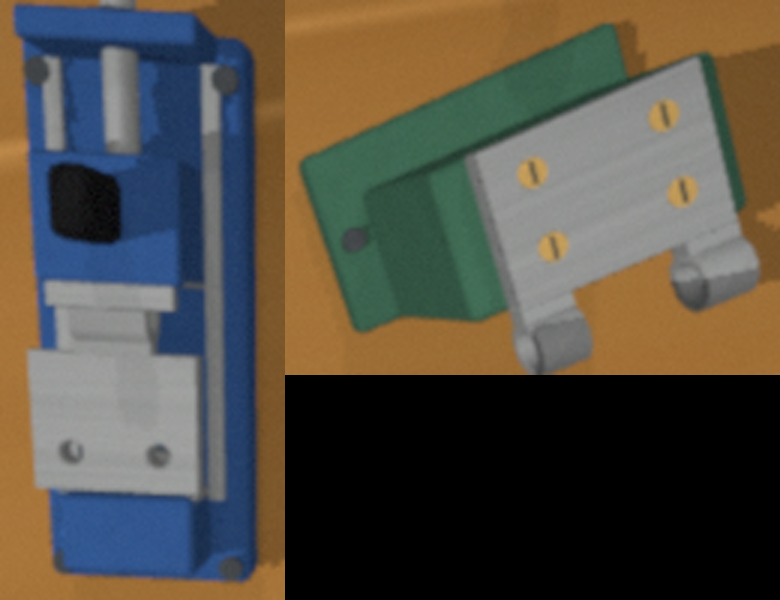

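```bash
cat >> h.py <<'E'
from scipy.optimize import least_squares
def place(p,P):
    c,s=np.cos(p[2]),np.sin(p[2]); P=np.float64(P); return np.c_[P[:,0]*c-P[:,1]*s+p[0],P[:,0]*s+P[:,1]*c+p[1],P[:,2]]
def fit(m,P,uv,p0):
    r=least_squares(lambda p:(proj(m,place(p,P))-uv).ravel(),p0,loss='soft_l1'); return r.x,(proj(m,place(r.x,P))-uv).round(1).tolist()
E
python3 - <<'E'
from h import *
m=np.load('pics/w1.png.npy',allow_pickle=True).item()
V=np.array([[-.0605,.03,.046],[-.0605,-.03,.046],[-.0105,-.03,.046],[-.0105,.03,.046]])
uv=np.array([[37,487],[200,494],[200,355],[30,348]])/3+[172,0]
p,r=fit(m,V,uv,[.54,-.01,-.14]);print('vise',p,r)
J=np.array([[.025,.034,.095],[.025,-.034,.095],[-.025,-.034,.095],[-.025,.034,.095]])
uv=(np.array([[478,154],[708,55],[740,222],[520,305]])-[285,0])/3+[410,5]
q,r=fit(m,J,uv,[.54,-.3,.28]);print('jamb',q,r)
print('screw centre',back(m,(np.array([[608.5,181.5]])-[285,0])/3+[410,5],.096))
# grip top centre
print('grip top world',back(m,np.array([[85,203]])/3+[172,0],.094), 'vise top grid proj', )
g=back(m,np.array([[85,203]])/3+[172,0],.094)[0]; d=g[:2]-p[:2]; c,s=np.cos(p[2]),np.sin(p[2]); print('grip in vise',c*d[0]+s*d[1],-s*d[0]+c*d[1])
print('base corners px*3',((proj(m,place(p,[[-.1,.04,.022],[-.1,-.04,.022],[.1,-.04,.022],[.1,.04,.022],[-.0605,-.025,.05],[-.0605,.025,.05]]))-[172,0])*3).round())
print('knuckle outer px*3',((proj(m,place(q,[[-.038,.034,.09],[-.038,-.034,.09],[-.038,.018,.09],[-.038,-.018,.09],[-.048,.034,.09],[-.048,-.034,.09]]))-[410,5])*3+[285,0]).round())
E
```

```text
vise [ 0.54315184  0.0012864  -0.18759206] [[0.4, -0.3], [0.2, 0.1], [-0.6, 0.4], [-0.0, -0.2]]
jamb [ 0.5378727  -0.29836985  0.24252358] [[0.3, -2.1], [-0.9, -0.1], [-0.1, 0.2], [0.5, 1.2]]
screw centre [[ 0.53909558 -0.29721232  0.096     ]]
grip top world [[ 0.57673064 -0.01326077  0.094     ]] vise top grid proj
grip in vise 0.035702662405687785 -0.008029715191717721
base corners px*3 [[ 42. 572.]
 [241. 582.]
 [238.  33.]
 [  9.  20.]
 [184. 495.]
 [ 48. 489.]]
knuckle outer px*3 [[525. 348.]
 [738. 265.]
 [574. 328.]
 [687. 284.]
 [533. 377.]
 [744. 296.]]
```

Emit:
arm_command(deltas=[[[1.52, 1.28, -1.4, 0, 0, -0.35], [1.52, 1.28, -1.4, 0, 0, -0.35], [1.52, 1.28, -1.4, 0, 0, -0.35], [1.52, 1.28, -1.4, 0, 0, -0.35], [1.52, 1.28, -1.4, 0, 0, -0.35], [1.52, 1.28, -1.4, 0, 0, -0.35], [1.52, 1.28, -1.4, 0, 0, -0.35], [1.52, 1.28, -1.4, 0, 0, -0.35], [0, 0, -2.15, 0, 0, 0], [0, 0, -2.15, 0, 0, 0], [0, 0, -2.15, 0, 0, 0], [0, 0, -2.15, 0, 0, 0]]])

```text
t: 2.57
tool_pos: [0.5791, -0.0107, 0.0676]
orientation: [3.127, -0.298, -0.0]
force: [0.5, -0.1, 0.3]
opening: 0.093
gripper_force: 0.0
```

Emit:
arm_command(deltas=[[[0, 0, 0, 0, 0, 0], [0, 0, 0, 0, 0, 0]]])

```text
t: 2.73
tool_pos: [0.5779, -0.0102, 0.0675]
orientation: [3.127, -0.298, -0.005]
force: [0.2, 0.3, 0.5]
opening: 0.093
gripper_force: 0.0
```

Run:
```python
from h import *
im,m=snap('wrist','w2.png')
```

```text
(no output)
```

View pics/w2.png

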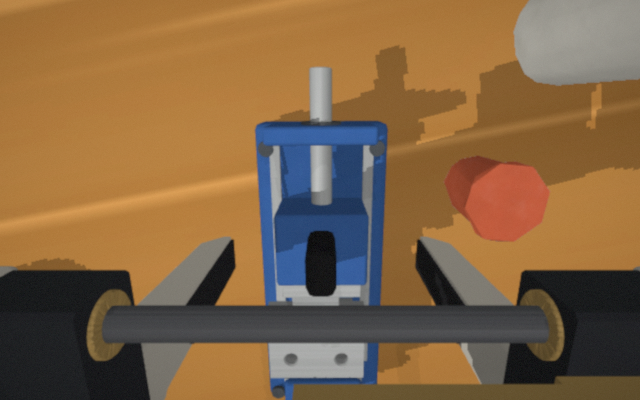

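Fingers straddle the black grip, which sits at col 320, rows 233–297, centred between the fingers. Closing.

Emit:
arm_command(deltas=[[[0, 0, 0, 0, 0, 0], [0, 0, 0, 0, 0, 0], [0, 0, 0, 0, 0, 0], [0, 0, 0, 0, 0, 0], [0, 0, 0, 0, 0, 0], [0, 0, 0, 0, 0, 0]]], gripper=-1, squeeze=25)

```text
t: 3.28
tool_pos: [0.5796, -0.0086, 0.069]
orientation: [3.128, -0.294, 0.001]
force: [-0.5, -0.6, -1.2]
opening: 0.0573
gripper_force: 0.0
```

Run:
```python
from h import *
m=np.load('pics/w2.png.npy',allow_pickle=True).item()
print(proj(m,[[.5779,-.0102,.094],[.5779,-.0102,.0675]]), back(m,[[320,243],[320,290]],.094))
```

```text
[[325.89301281 278.09807534]
 [325.73384699 253.03305699]] [[ 0.59473837 -0.01085787  0.094     ]
 [ 0.57262204 -0.00651545  0.094     ]]
```

Emit:
arm_command(deltas=[[[0, 0, 0, 0, 0, 0], [0, 0, 0, 0, 0, 0], [0, 0, 0, 0, 0, 0], [0, 0, 0, 0, 0, 0], [0, 0, 0, 0, 0, 0], [0, 0, 0, 0, 0, 0], [0, 0, 0, 0, 0, 0], [0, 0, 0, 0, 0, 0], [0, 0, 0, 0, 0, 0]]])

```text
t: 4.03
tool_pos: [0.5794, -0.0084, 0.0686]
orientation: [-3.127, 0.294, -0.0]
force: [0.7, 2.9, -1.7]
opening: 0.0138
gripper_force: 25.0
```

Emit:
arm_command(deltas=[[[0.3, -0.06, 0, 0, 0, 0], [0.3, -0.06, 0, 0, 0, 0], [0.3, -0.06, 0, 0, 0, 0], [0.3, -0.06, 0, 0, 0, 0], [0.3, -0.06, 0, 0, 0, 0], [0.3, -0.05, 0, 0, 0, 0], [0.3, -0.05, 0, 0, 0, 0], [0.3, -0.06, 0, 0, 0, 0], [0.3, -0.05, 0, 0, 0, 0], [0.3, -0.06, 0, 0, 0, 0], [0.3, -0.05, 0, 0, 0, 0], [0.3, -0.06, 0, 0, 0, 0]]])

```text
t: 5.03
tool_pos: [0.6156, -0.0151, 0.0686]
orientation: [-3.127, 0.294, 0.001]
force: [-2.5, 5.2, 2.2]
opening: 0.0137
gripper_force: 25.0
```

Emit:
arm_command(deltas=[[[0, 0, 0, 0, 0, 0], [0, 0, 0, 0, 0, 0], [0, 0, 0, 0, 0, 0]]])

```text
t: 5.28
tool_pos: [0.6161, -0.0152, 0.0686]
orientation: [-3.127, 0.295, -0.002]
force: [3.8, 4.5, -2.5]
opening: 0.0136
gripper_force: 25.0
```

Emit:
arm_command(deltas=[[[0, 0, 0, 0, 0, 0], [0, 0, 0, 0, 0, 0], [0, 0, 0, 0, 0, 0], [0, 0, 0, 0, 0, 0], [0, 0, 2.5, 0, 0, 0], [0, 0, 2.5, 0, 0, 0], [-2.6, 0.55, 0, 0, 0, 0], [-2.6, 0.55, 0, 0, 0, 0], [-2.6, 0.55, 0, 0, 0, 0], [-2.6, 0.55, 0, 0, 0, 0], [0, 0, 0, 0, 0, 0], [0, 0, 0, 0, 0, 0]]], gripper=1)

```text
t: 6.28
tool_pos: [0.5105, 0.0065, 0.1186]
orientation: [3.127, -0.294, 0.0]
force: [0.7, 0.1, -0.0]
opening: 0.0892
gripper_force: 0.0
```

Run:
```python
from h import *
im,m=snap('wrist','w3.png'); print(monitor.read_state()['tool_pos'])
P=place([.5083,.0079,-.1876],[[-.025,.03,.046],[-.025,-.03,.046],[.025,-.03,.046],[.025,.03,.046]])
d=im.copy(); cv2.polylines(d,[proj(m,P).astype(int)],True,(0,0,255)); cv2.imwrite('pics/w3d.png',d)
```

```text
[0.51178233 0.00633249 0.11913685]
```

View pics/w3d.png

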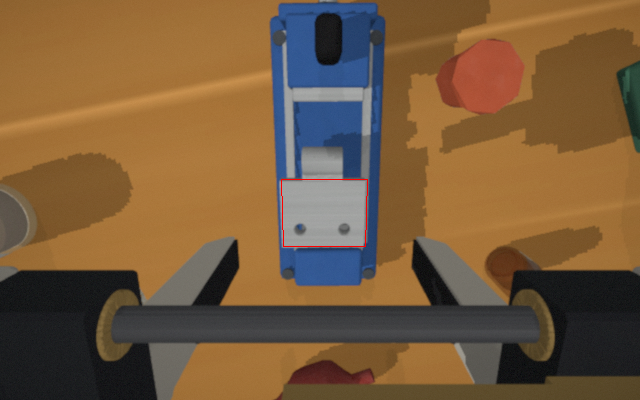

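Overlay matches the leaf (rows 180–247, cols 281–367) and the jaw is well open. Descending.

Emit:
arm_command(deltas=[[[0, 0, -2, 0, 0, 0], [0, 0, -2, 0, 0, 0], [0, 0, -2, 0, 0, 0], [0, 0, -0.6, 0, 0, 0], [0, 0, -0.6, 0, 0, 0], [0, 0, -0.6, 0, 0, 0], [0, 0, -0.6, 0, 0, 0], [0, 0, -0.6, 0, 0, 0], [0, 0, 0, 0, 0, 0]]])

```text
t: 7.08
tool_pos: [0.5111, 0.0066, 0.0279]
orientation: [-3.128, 0.295, 0.001]
force: [-0.3, -0.9, -0.3]
opening: 0.0933
gripper_force: 0.0
```

Emit:
arm_command(deltas=[[[0, 0, 0, 0, 0, 0], [0, 0, 0, 0, 0, 0], [0, 0, 0, 0, 0, 0], [0, 0, 0, 0, 0, 0], [0, 0, 0, 0, 0, 0], [0, 0, 0, 0, 0, 0], [0, 0, 0, 0, 0, 0], [0, 0, 0, 0, 0, 0], [0, 0, 0, 0, 0, 0]]], gripper=-1, squeeze=45)

```text
t: 7.83
tool_pos: [0.5117, 0.0066, 0.029]
orientation: [-3.128, 0.295, -0.001]
force: [-0.2, 2.4, 3.5]
opening: 0.0595
gripper_force: 45.0
```

Emit:
arm_command(deltas=[[[0, 0, 0.5, 0, 0, 0], [0, 0, 0.5, 0, 0, 0], [0, 0, 1, 0, 0, 0], [0, 0, 1.5, 0, 0, 0], [0, 0, 2, 0, 0, 0], [0, 0, 2, 0, 0, 0], [0, 0, 2, 0, 0, 0], [0, 0, 1.5, 0, 0, 0], [0, 0, 0, 0, 0, 0], [0, 0, 0, 0, 0, 0], [0, 0, 0, 0, 0, 0]]])

```text
t: 8.75
tool_pos: [0.5105, 0.0066, 0.1376]
orientation: [3.128, -0.295, -0.003]
force: [-0.4, -0.0, -1.5]
opening: 0.0591
gripper_force: 45.0
```

Run:
```python
from h import *
from scipy.spatial.transform import Rotation as Ro
im,m=snap('wrist','w4.png'); s=monitor.read_state(); print(s['tool_pos'],s['orientation'],s['force'],s['opening'])
# overlay expected leaf, vise-frame leaf centre moved with TCP
t=s['tool_pos']; dx=.5083-.5114; dy=.0079-.0066; dz=t[2]-.0285
P=place([t[0]+dx,t[1]+dy,-.1876],[[-.025,.03,.046],[-.025,-.03,.046],[.025,-.03,.046],[.025,.03,.046],[.028,.014,.051],[.028,-.014,.051],[.048,-.014,.041],[.048,.014,.041]])+[0,0,dz]
d=cv2.resize(im,None,fx=1,fy=1); q=proj(m,P).astype(int); print(q.tolist())
cv2.polylines(d,[q[:4]],True,(0,0,255));
for a in q[4:]: cv2.circle(d,tuple(map(int,a)),1,(0,0,255),-1)
cv2.imwrite('pics/w4d.png',cv2.resize(d[100:340,200:460],None,fx=2.5,fy=2.5,interpolation=cv2.INTER_CUBIC)[:600,:800])
```

```text
[0.51019536 0.00662022 0.13705591] [ 3.12768875 -0.29472475 -0.00429181] [-0.88470141  0.80219864 -2.27065952] 0.05964360011226378
[[262, 321], [385, 321], [390, 224], [257, 225], [291, 222], [356, 222], [355, 172], [292, 172]]
```

View pics/w4d.png

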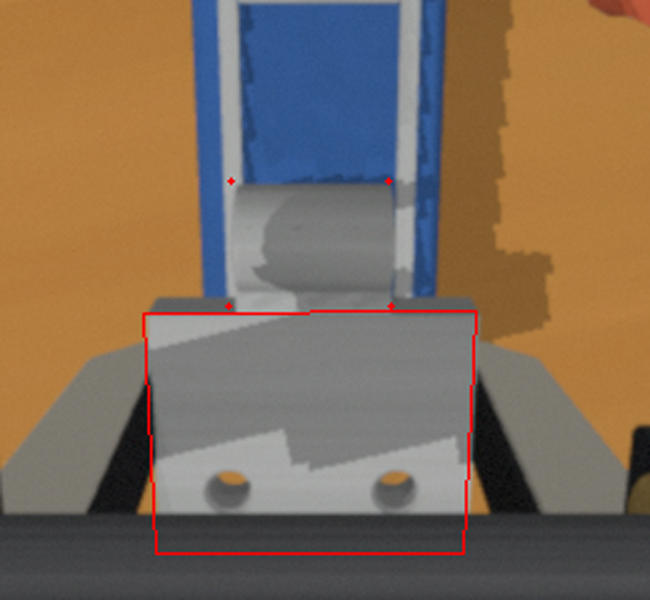

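The leaf is held as predicted (knuckle at cols 233–395 in the crop, within about 0.7 mm). Next I go to a standoff near the jamb.

Emit:
arm_command(deltas=[[[-0.36, -1.65, 1.0, 0, 0, 1.23], [-0.72, -3.3, 1.0, 0, 0, 2.46], [-0.72, -3.3, 1.3, 0, 0, 2.46], [-0.72, -3.3, 0, 0, 0, 2.46], [-0.72, -3.3, 0, 0, 0, 2.46], [-0.72, -3.3, 0, 0, 0, 2.46], [-0.72, -3.3, 0, 0, 0, 2.46], [-0.72, -3.3, 0, 0, 0, 2.46], [-0.72, -3.3, 0, 0, 0, 2.46], [-0.72, -3.3, 0, 0, 0, 2.46], [-0.36, -1.65, 0, 0, 0, 1.23], [0, 0, 0, 0, 0, 0]]])

```text
t: 9.8
tool_pos: [0.4373, -0.3263, 0.1698]
orientation: [-3.118, -0.374, 0.004]
force: [0.6, -0.3, -2.1]
opening: 0.0594
gripper_force: 45.0
```

Emit:
arm_command(deltas=[[[0, 0, 0, 0, 0, 0], [0, 0, 0, 0, 0, 0], [0, 0, 0, 0, 0, 0]]])

```text
t: 10.05
tool_pos: [0.4394, -0.3221, 0.1708]
orientation: [-3.117, -0.379, 0.001]
force: [0.2, 0.1, -2.8]
opening: 0.0594
gripper_force: 45.0
```

Run:
```python
from h import *
im,m=snap('wrist','w5.png'); s=monitor.read_state(); print(s['tool_pos'],s['orientation'],s['opening'])
d=im.copy()
P=place([.5379,-.2984,.2425],[[.025,.034,.095],[.025,-.034,.095],[-.025,-.034,.095],[-.025,.034,.095]])
cv2.polylines(d,[proj(m,P).astype(int)],True,(0,0,255)); cv2.imwrite('pics/w5d.png',cv2.resize(d[:300,120:520],None,fx=2,fy=2,interpolation=cv2.INTER_CUBIC))
```

```text
[ 0.43961763 -0.32216882  0.17116619] [-3.11768310e+00 -3.80036268e-01  6.64694363e-04] 0.05903312270103436
```

View pics/w5d.png

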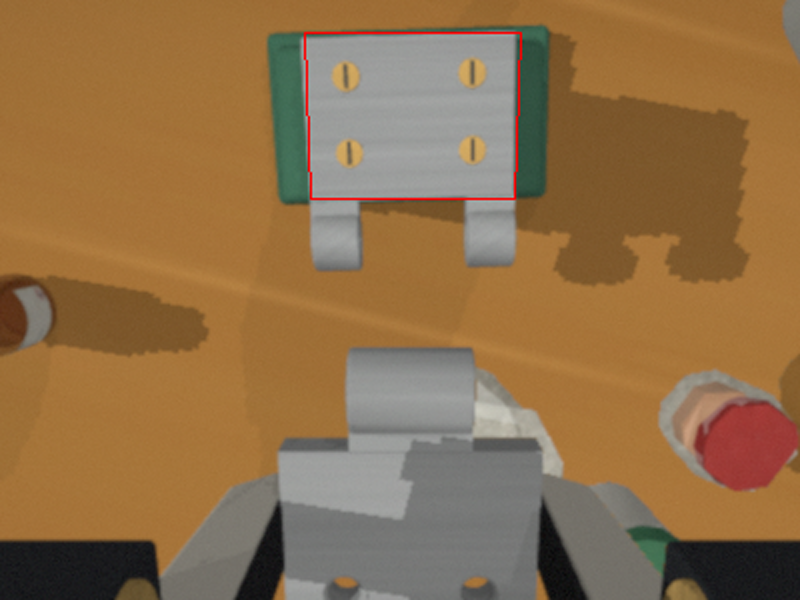

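Held knuckle and fixed gap are nicely lined up (gap cols 360–465, held knuckle 347–474 nearer the camera). Refining the jamb pose, and checking the white jar's height near the path.

Run:
```python
from h import *
m=np.load('pics/w5.png.npy',allow_pickle=True).item()
J=np.array([[.025,.034,.095],[.025,-.034,.095],[-.025,-.034,.095],[-.025,.034,.095],[-.038,.018,.1],[-.038,-.018,.1],[-.038,-.034,.1],[-.038,.034,.1]])
v0=proj(m,place([.5379,-.2984,.2425],J))
uv=np.array([[302,35],[520,33],[516,198],[310,199],[360,240],[465,238],[515,238],[312,240]])/2+[120,0]
w=uv.copy()
# use knuckle columns only (rows along tube side not measurable)
def f(p):
    r=proj(m,place(p,J))-uv; r[4:,1]=0; return r.ravel()
r=least_squares(f,[.538,-.298,.24],loss='soft_l1'); q=r.x; print(q,f(q).reshape(-1,2).round(1).tolist())
yaw=q[2]; b=place(q,[[-.038,0,.09]])[0]; print('bore',b)
t=monitor.read_state(); o=cv2.Rodrigues(t['orientation'])[0]; ty=np.arctan2(o[1,0],o[0,0]); print('tool yaw',ty,'turn deg',np.degrees(yaw-ty), 'tilt z',o[:,2])
# leaf relative to tool; check with knuckle seen here
tp=t['tool_pos']
leafyaw=ty+(-.1876+.1884)
for k in ([.0147+.010,.0142,.0125],[.0347,.0142,.0225],[.0347,-.0138,.0225],[.0217,.030,.0175],[.0217,-.030,.0175]):
    print((2*(proj(m,place([tp[0],tp[1],ty],[[k[0],k[1],0]])+[0,0,tp[2]+k[2]])-[120,0])).round(0))
tgt=b-np.array([.0347*np.cos(yaw)-.0002*np.sin(yaw),.0347*np.sin(yaw)+.0002*np.cos(yaw),.0125]); print('TCP target',tgt,'d cm',(tgt-tp)*100)
a=np.load('pics/top1.png.npy',allow_pickle=True).item(); c=np.load('pics/w1.png.npy',allow_pickle=True).item()
for h in(.04,.06,.08,.1): print(h,back(a,[[360.5,234.5]],h)[0],back(c,[[560,188]],h)[0])
```

```text
[ 0.53788838 -0.29809207  0.25164874] [[0.3, -0.3], [0.0, -0.5], [-0.4, 0.3], [0.1, 0.8], [-0.8, 0.0], [1.3, 0.0], [0.5, 0.0], [-1.0, 0.0]]
bore [ 0.50108526 -0.30755411  0.09      ]
tool yaw 0.242597322535491 turn deg 0.518607786943119 tilt z [-5.20862548e-04  7.74915324e-04 -9.99999564e-01]
[[350. 430.]]
[[345. 400.]]
[[476. 400.]]
[[278. 450.]]
[[545. 450.]]
TCP target [ 0.467528   -0.31638815  0.0775    ] d cm [ 2.79103663  0.57806721 -9.36661915]
0.04 [ 0.40990097 -0.35711732  0.04      ] [ 0.40002219 -0.37593302  0.04      ]
0.06 [ 0.41112645 -0.35561122  0.06      ] [ 0.40673067 -0.36293557  0.06      ]
0.08 [ 0.41235193 -0.35410512  0.08      ] [ 0.41343914 -0.34993812  0.08      ]
0.1 [ 0.4135774  -0.35259902  0.1       ] [ 0.42014762 -0.33694067  0.1       ]
```

Emit:
arm_command(deltas=[[[0.5, 0.1, -0.9, 0, 0, 0.1], [0.5, 0.1, -0.9, 0, 0, 0.1], [0.5, 0.1, -0.9, 0, 0, 0.1], [0.5, 0.1, -0.9, 0, 0, 0.1], [0.5, 0.1, -0.9, 0, 0, 0.1], [0.3, 0.08, -0.9, 0, 0, 0], [0, 0, 0, 0, 0, 0], [0, 0, 0, 0, 0, 0], [0, 0, 0, 0, 0, 0], [0, 0, 0, 0, 0, 0]]])

```text
t: 10.93
tool_pos: [0.4676, -0.3181, 0.1183]
orientation: [3.116, 0.391, 0.001]
force: [-0.2, 1.1, -1.6]
opening: 0.0595
gripper_force: 45.0
```

Run:
```python
from h import *
im,m=snap('wrist','w6.png'); s=[monitor.read_state()]; print(s[0]['tool_pos'],s[0]['orientation'],s[0]['force'])
o=cv2.Rodrigues(s[0]['orientation'])[0]; print('yaw',np.arctan2(o[1,0],o[0,0]))
cv2.imwrite('pics/w6c.png',cv2.resize(im[20:260,180:480],None,fx=2.5,fy=2.5,interpolation=cv2.INTER_CUBIC))
```

```text
[ 0.46765421 -0.31815694  0.11845315] [3.11610381e+00 3.91355887e-01 1.39385922e-03] [ 0.30046192  0.34029094 -2.41912783]
yaw 0.24987495627615555
```

View pics/w6c.png

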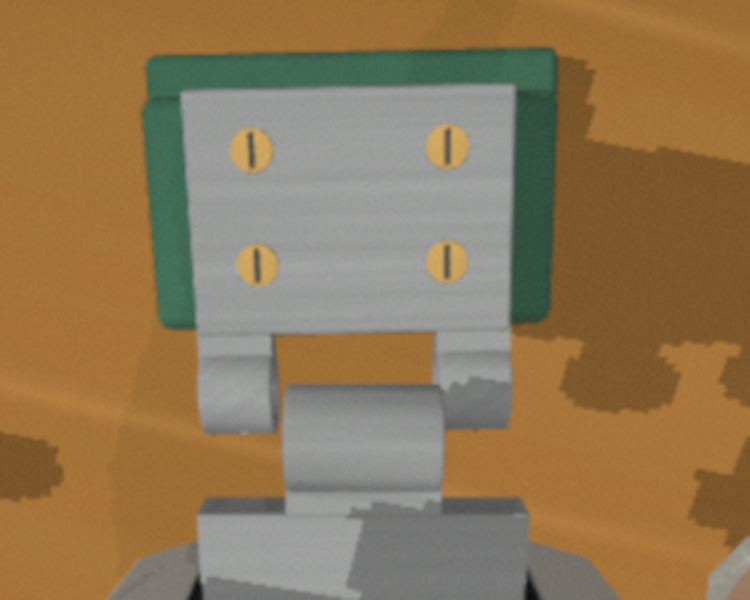

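Run:
```python
from h import *
m=np.load('pics/w6.png.npy',allow_pickle=True).item()
tp=np.array([.4676,-.3181,.1183]); S=lambda a:np.array(a)/2.5+[180,20]
J=np.array([[.025,.034,.095],[.025,-.034,.095],[-.025,-.034,.095],[-.025,.034,.095],[-.038,.018,.0995],[-.038,-.018,.0995],[-.038,-.034,.0995],[-.038,.034,.0995]])
uj=S([[181,92],[516,86],[512,331],[197,334],[275,385],[437,385],[512,385],[199,385]])
L=np.array([[.025,.03,.01],[.025,-.03,.01],[.038,.014,.0145],[.038,-.014,.0145]])
ul=S([[199,515],[528,516],[284,440],[443,440]])
def f(p,P,u,n,z):
    r=proj(m,place(p,P)+[0,0,z])-u; r[n:,1]=0; return r.ravel()
a=least_squares(f,[.538,-.298,.25],args=(J,uj,4,0)); print('jamb',a.x,a.fun.reshape(-1,2).round(1).tolist())
a2=least_squares(lambda p:f(p[:3],J,uj,4,p[3]),[.538,-.298,.25,0]); print('jamb z free',a2.x,a2.cost,a.cost)
z0=tp[2]+.0075
b=least_squares(f,[.465,-.318,.25],args=(L,ul,2,z0)); print('leaf',b.x,b.fun.reshape(-1,2).round(1).tolist())
b2=least_squares(lambda p:f(p[:3],L,ul,2,p[3]),[.465,-.318,.25,z0]); print('leaf z free',b2.x,'exp z',z0)
def rel(pj,pl):
    A=place(pj,[[-.038,0,.09]])[0]; B=place(pl,[[.038,0,0]])[0]; d=(A-B)[:2]; c,s=np.cos(pj[2]),np.sin(pj[2]); return 'world need mm',(d*1e3).round(2),'jamb frame',np.round([c*d[0]*1e3+s*d[1]*1e3,-s*d[0]*1e3+c*d[1]*1e3],2),'turn',np.degrees(pj[2]-pl[2]).round(2)
print(rel(a.x,b.x)); print(rel(a2.x,b2.x))
print('mech leaf', place([tp[0],tp[1],.2499],[[-.0033,.0002,0]]))
```

```text
jamb [ 0.53757143 -0.29769074  0.26793978] [[-0.2, -0.7], [0.8, -0.9], [-0.3, 0.4], [0.2, 1.5], [-1.2, 0.0], [0.7, 0.0], [0.4, 0.0], [-0.5, 0.0]]
jamb z free [ 0.53760635 -0.2976659   0.26794091 -0.00180075] 1.9680461926383948 3.563830108688488
leaf [ 0.4637248  -0.31888692  0.24687989] [[-0.9, 0.1], [0.8, 0.0], [-0.9, 0.0], [1.0, 0.0]]
leaf z free [ 0.46291586 -0.31909962  0.24689834  0.12338075] exp z 0.1258
('world need mm', array([0.35, 1.85]), 'jamb frame', array([0.83, 1.69]), 'turn', np.float64(1.21))
('world need mm', array([1.2 , 2.09]), 'jamb frame', array([1.71, 1.69]), 'turn', np.float64(1.21))
mech leaf [[ 0.46435305 -0.31872233  0.        ]]
```

Emit:
arm_command(deltas=[[[0.04, 0.06, 0, 0, 0, 0.6], [0.04, 0.06, 0, 0, 0, 0.6], [0, 0, 0, 0, 0, 0], [0, 0, -0.4, 0, 0, 0], [0, 0, -0.4, 0, 0, 0], [0, 0, -0.4, 0, 0, 0], [0, 0, -0.4, 0, 0, 0], [0, 0, -0.4, 0, 0, 0], [0, 0, -0.4, 0, 0, 0], [0, 0, -0.4, 0, 0, 0], [0, 0, -0.4, 0, 0, 0]]])

```text
t: 11.9
tool_pos: [0.4681, -0.3164, 0.0851]
orientation: [-3.113, -0.425, 0.0]
force: [-0.5, 0.2, -2.4]
opening: 0.0594
gripper_force: 45.0
```

Emit:
arm_command(deltas=[[[0, 0, -0.4, 0, 0, 0], [0, 0, -0.4, 0, 0, 0], [0, 0, 0, 0, 0, 0], [0, 0, 0, 0, 0, 0], [0, 0, 0, 0, 0, 0]]])

```text
t: 12.32
tool_pos: [0.4683, -0.3165, 0.0778]
orientation: [3.113, 0.425, 0.0]
force: [0.2, 0.5, -1.7]
opening: 0.0595
gripper_force: 45.0
```

Run:
```python
from h import *
im,m=snap('wrist','w7.png')
T=[];F=[]
for i in range(4):
    s=monitor.read_state(); T.append(s['tool_pos']);F.append(s['force']); eyes.read_camera('top')
print(np.mean(T,0),np.ptp(T,0),np.mean(F,0))
cv2.imwrite('pics/w7c.png',cv2.resize(im[20:260,180:480],None,fx=2.5,fy=2.5,interpolation=cv2.INTER_CUBIC))
```

```text
[ 0.4683985  -0.3166218   0.07798747] [6.29796074e-05 2.39966038e-05 7.68008369e-05] [-0.24126648 -0.47074277 -2.42784579]
```

View pics/w7c.png

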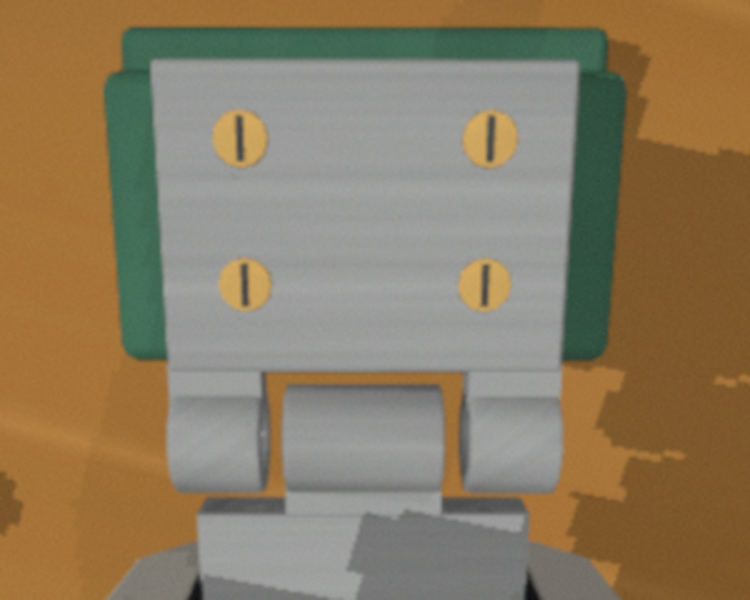

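The held knuckle sits in the gap with even ends (18 vs 19 px). Checking x and z numerically, including tube silhouettes.

Run:
```python
from h import *
m=np.load('pics/w7.png.npy',allow_pickle=True).item()
tp=np.array([.4684,-.3166,.0780]); S=lambda a:np.array(a)/2.5+[180,20]
th=np.linspace(0,2*np.pi,181); ring=lambda x,y,z:np.c_[x+.01*np.cos(th),0*th+y,z+.01*np.sin(th)]
J=np.array([[.025,.034,.095],[.025,-.034,.095],[-.025,-.034,.095],[-.025,.034,.095]])
uj=S([[151,60],[579,61],[563,370],[167,371]])
L=np.array([[.025,.03,.01],[.025,-.03,.01]]); ul=S([[198,515],[527,515]])
def fj(p,z):
    q=proj(m,place(p,J)+[0,0,z]); r=list((q-uj).ravel())
    for y in(.026,-.026): r.append(proj(m,place(p,ring(-.038,y,.09))+[0,0,z])[:,1].max()-(491/2.5+20))
    for y,u in((.034,169),(.018,268),(-.018,461),(-.034,562)):
        k=proj(m,place(p,ring(-.038,y,.09))+[0,0,z])[:,0]; r.append((k.max() if y in(.018,-.034) else k.min())-(u/2.5+180))
    return r
def fl(p,z):
    r=list((proj(m,place(p,L)+[0,0,z])-ul).ravel())
    r.append(proj(m,place(p,ring(.038,0,.005))+[0,0,z])[:,1].min()-(386/2.5+20))
    for y,u in((.014,283.5),(-.014,443.5)):
        k=proj(m,place(p,ring(.038,y,.005))+[0,0,z])[:,0]; r.append((k.min() if y>0 else k.max())-(u/2.5+180))
    return r
def rel(pj,pl):
    A=place(pj,[[-.038,0,0]])[0]; B=place(pl,[[.038,0,0]])[0]; d=(A-B)[:2]*1e3; c,s=np.cos(pj[2]),np.sin(pj[2]); print('need world mm',d.round(2),'jamb frame',np.round([c*d[0]+s*d[1],-s*d[0]+c*d[1]],2),'turn',np.degrees(pj[2]-pl[2]).round(2))
z0=.0855
a=least_squares(fj,[.538,-.298,.268],args=(0,)); b=least_squares(fl,[.465,-.317,.268],args=(z0,)); print(a.x,a.fun.round(1),b.x,b.fun.round(1)); rel(a.x,b.x)
a=least_squares(lambda p:fj(p[:3],p[3]),[.538,-.298,.268,0]); b=least_squares(lambda p:fl(p[:3],p[3]),[.465,-.317,.268,z0]); print(a.x,a.fun.round(1),b.x,b.fun.round(1)); rel(a.x,b.x); print('dz need mm',(a.x[3]+.085-b.x[3])*1e3)
```

```text
[ 0.53786632 -0.29738196  0.27145218] [-1.  -0.9  1.1 -1.3 -0.2  0.9  0.3  0.5  0.8  0.7 -1.4  1.4 -1.2  1.1] [ 0.46441266 -0.31739483  0.26950693] [-0.8  0.4  1.1  0.6 -0.8 -1.1  0.8]
need world mm [ 0.22 -0.29] jamb frame [ 0.13 -0.34] turn 0.11
[ 0.53779516 -0.29740588  0.27145307 -0.00126398] [-0.2 -0.1  0.3 -0.6 -0.9  0.5  0.9  0.2  0.1  0.  -0.7  1.7 -1.5  0.4] [ 0.46360196 -0.31762175  0.26946923  0.08264761] [ 0.4  0.  -0.1  0.2 -0.2 -0.5  0.2]
need world mm [ 0.96 -0.09] jamb frame [ 0.9  -0.34] turn 0.11
dz need mm 1.088411057147229
```

All within about 1 mm, and the force reading is only the leaf's weight. One small nudge, settle, hand in.

Emit:
arm_command(deltas=[[[0.05, -0.01, 0.02, 0, 0, 0.1], [0, 0, 0, 0, 0, 0], [0, 0, 0, 0, 0, 0], [0, 0, 0, 0, 0, 0], [0, 0, 0, 0, 0, 0], [0, 0, 0, 0, 0, 0]]])

```text
t: 13.07
tool_pos: [0.4687, -0.3165, 0.0778]
orientation: [-3.112, -0.427, 0.0]
force: [-0.3, -0.2, -2.3]
opening: 0.0593
gripper_force: 45.0
```

Run:
```python
from h import *
s=monitor.read_state(); print(s['force'],s['tool_pos']); print(ticket.close_job())
```

```text
[-0.25447792 -0.16340348 -2.27795242] [ 0.46865482 -0.31652696  0.07779054]
the job is handed in; nothing more can be done
None
```

I handed the job in at about 13 s: the vise jaw is open about 36 mm, and the leaf is held by the gripper alone with its knuckle between the fixed knuckles, the holes in line to about 1 mm by the last camera fit; no verdict was returned.

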